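# Take the dial padlock off the scissors chest and hold it up open

## Robot

A 7-joint arm with a two-finger parallel gripper is mounted at the origin on the work surface. World frame = base frame: x ahead of the robot, y to its left, z up, the work surface at z = 0. Lengths are in m, angles in rad, forces in N, time in s.
With the tool pointing down it reaches from about 0.4 to 0.85 m from the base axis. Payload 10.4 kg.
Tool frame: the origin (TCP) lies at the very end of the fingers, on their centre line; the grasp point (between the pads) lies 19 mm behind it; z points along the fingers, y is the line along which they close (so a half turn about z gives the same grasp; the last joint's range is limited). The gripper opens to 87 mm and grips with 3 to 60 N. Pads are 19 mm wide; open, the fingers measure 117 mm over their backs; the gripper's body (75 mm by 190 mm) begins 51 mm behind the grasp point.
Start: joints at [-1.302, 0.332, -0.065, 1.46, 0.022, 1.35, -0.088], TCP at [0.18, 0.599, 0.223] pointing down, gripper open.
Joint ranges: [-2.6, 2.6], [-0.5, 2.12], [-1.47, 1.34], [0.16, 2.42], [-1.27, 4.41], [0.06, 2.06], [-2.6, 2.6]. Speed limits (rad/s): [2.22, 2.22, 2.79, 2.79, 3.14, 3.14, 3.14].

## Interface

Orientations are given as a unit quaternion [x, y, z, w].
In Python, from bench import * gives the robot as it stands.
- The arm moves only by the tool step_arm, never from a script. Its arguments are lists of equal length, an entry for each row: "delta_pos": the shift along the world's x, y, z in units of 25 mm (1.0 is 25 mm), a list of three; "turn": the turn about the world's z in units of 0.12 rad (1.0 is 0.12 rad). In form: {"delta_pos": [[tx, ty, tz], ...], "turn": [turn, ...]}. A call has 1 to 12 rows; each row shifts and turns the commanded pose from where the row before left it; what a row does not reach is not made up. A row lasts 1/10 s, in which the tool goes at most 50 mm and 8.59 degrees, less where a joint would pass 70% of its speed; a pose out of reach is approached as far as the arm can. A call with a number of a shift or a turn outside -1 to 1 is refused whole. A call with a gripper value outside its range is refused whole. "grip" is the closure, from 0 (fully open) to 1 (shut), set as the call begins (left out, the last holds). The fingers move at their own pace and stop on an object; "newtons" is the grip in N (left out, the last holds). Time passes only in rows, so rows that do not move let the fingers close. It gives the time, the measured TCP pose, the force, the opening and the grip force at its end, in the units of the state.
- read_state(): the state, without advancing time (a new reading comes with each control period).
- camera(name): name is "scene" or "top"; returns a dict with "image" (384x512x3 uint8, red, green, blue), "z_map" (384x512 float32, m along the optical axis (not along the pixel's ray), 0 where there is no reading), "mtx" (3x3 intrinsics, pixels), "view" (4x4, takes a point from world to camera coordinates). Camera axes: x right, y up, looking along -z (the intrinsics and any distortion apply to the point x, -y, -z); pixel columns grow to the right and rows downward; lengths in m; the calibration is good to about 2 mm. A picture is of the moment at which its call begins.
- close_job(): hands the job in; it is judged then, once.
The state is a dict: "time": time; "joint_positions": joint angles; "joint_vel": joint speeds; "joint_torque": joint torques, N m; "ee_pos": TCP position; "eef_rot": TCP orientation; "ft_force": force on the tool from outside, world axes, zero at the start; "torque": the same for the moment, N m; "width": finger opening in m; "grip_force": force on a finger pad.
Only numpy, scipy, OpenCV 4.12 (cv2) and the standard library are available. Lean on these libraries where they do the work, as an engineer would, in place of code of your own. Each camera call takes 0.05 s, during which the arm holds its last target. There are 200 camera calls.

## Task

The craft scissors are locked away: turn the padlock's dial click by click until its white pointer rests in the click at the white mark beside the shackle, then pull the lock back against its staple until the shackle is fully open. Slip the open lock off the staple and hold it up, dial facing up, at least a hand's width (90 mm) above the chest; the job finishes with you still holding it there, open and touching nothing else. Leave the scissors, tub and tape where they are.

Things in the scene. Friction and masses are not known exactly. Their poses are not given: they have to be found in the camera images.
- chest: Fixed wooden chest, 280 (x) x 300 (y) x 90 mm high, flat top; origin at the centre of its underside; x runs from its front edge (robot side) to the hinged rear lid, z up. A hasp strap (2 mm thick, 32 mm wide) lies on the top round an upright steel staple; the lock cradle is in front of the staple. A wire grip stands out 23 mm from each y side.
- cradle (a point): Middle of the lock cradle on the chest's top, 57 mm in front of the chest's centre and 32 mm in front of the staple's near leg; axes as the chest's. Two steel cheeks along x, 46 mm long, 6 mm high, inner faces 55 mm apart, keep the lock from turning with its dial (it gives up to about 4 degrees). The ends are open: the lock can slide along x.
- staple_foot (a point): Foot of the staple's near leg on the chest's top; axes as the chest's. The staple is a closed U of 5 mm round bar in the chest's x-z plane: near leg here, far leg 45 mm further along +x, underside of its top bar 32 mm above the chest's top. The shut shackle is threaded through it, round the near leg.
- lock: Loose padlock, 0.24 to 0.4 kg. Brass body 50 (x) x 52 (y) x 26 mm thick, origin at the centre of its underside, x towards the shackle, z up to the dial. Lies flat in the cradle, origin within 1 mm of cradle, axes as the chest's. The shackle is an 8 mm steel bar, a U with legs at y = -15 and +15 mm, its centre line 13 mm above the lock's underside.
- dial (a joint): Angle (rad) of the dial's pointer from the white mark, positive anticlockwise from above; 0 = at the mark, beside the shackle: here it opens (within about 0.12). 12 clicks a turn, one every 0.524 rad, about 0.065 N m to get over each. Starts 1 to 3 clicks anticlockwise of the mark, so turn it clockwise. The open shackle keeps the dial at 0.
- dial_grip (a point): Middle of the dial's raised grip bar, on the dial's vertical axis, 39 mm above the lock's underside; x runs along the bar to its pointer end. Bar 32 mm long, 10 mm wide, black, a white line on top from the middle to the pointer end; its top is 46 mm and the 38 mm wide dial disc's face 32 mm above the lock's underside.
- shackle (a joint): How far the shackle has slid out of the lock body, m: 0 shut, 0.020 fully open. Drags with about 2 N and stays where it is left. Pull the lock along its own -x: the bow hooks on the staple's near leg and the shackle slides out. From the start the lock goes back about 25 mm (5 of play, 20 of slide). With the dial off its mark it stops after 3 to 4 mm.
- bow (a point): Outermost point of the shackle's bow (on its centre line); moves with the shackle, axes as the lock's. Shut, it is 43 mm from the lock's origin along x (18 mm out of the body's front face, which is at x = 25 mm), 63 mm when open. The bar's half thickness is 4 mm: the inside of the bow is 14 mm (shut) or 34 mm (open) out of the front face.
- toe (a point): Tip of the shackle's free leg, at y = +15 mm of the lock; 6 mm deep in the body when shut, 14 mm clear of its front face when open (the other leg stays in). The staple's near leg leaves by this gap: from the end of the pull push the open lock 24 to 25 mm forward (again over cradle), raise it 10 mm (clear of the cheeks, under the staple's top), move it 35 mm or more along its own -y, then up.
- scissors: Loose scissors, 165 x 80 mm, 9 mm thick, black grips, on the table by the chest's right (-y) side: leave them alone. Origin near the rivet, underside.
- tub: Loose white plastic tub, open on top, 105 x 105 x 50 mm, on the table by the chest's left (+y) side: leave it alone. Origin at the centre of its underside.
- tape: Loose empty cardboard tape ring, 90 mm across, 24 mm high, on the table by the chest's left side, nearer the robot than the tub: leave it alone. Origin at the centre of its underside.
Mind the look-alikes: they are no part of the job. Leave any green or red look-alike of the lock alone.

How it is judged:
On the way, in this order (a step that is already met when the one before it is completed fails the run):
1. the dial rests in the click at the mark (within 0.12 rad), the lock still shut in its cradle (value of joint dial between -0.12 and 0.12 rad and value of joint shackle below 0.005 m and distance of lock from where it was at the start of the episode below 0.015 m), for 0.2 s.
2. the shackle is pulled open (at least 17 of its 20 mm) with the lock still low at the staple (value of joint shackle above 0.017 m and horizontal distance between lock and staple_foot below 0.075 m and height (world z) of lock below 0.13 m), for 0.1 s.
3. the open lock is off the staple and lifted clear of the chest (height (world z) of lock above 0.15 m and value of joint shackle above 0.014 m and contact force between lock and chest below 0.05 N), for 0.1 s.
At the end, for the whole second after the job is handed in: The lock is held still in the fingers, its underside at least 85 mm above the chest's top, shackle at least 14 mm out, dial facing up (within 0.45 rad), nothing but the gripper touching it; scissors, tub and tape within 15 mm of where they were (height (world z) of lock above 0.175 m and value of joint shackle above 0.014 m and angle between lock's own z axis and vertical below 0.45 rad and linear speed of lock below 0.03 m/s and contact force between lock and the fingers above 1 N and contact force between lock and chest below 0.05 N and contact force between lock and scissors below 0.05 N and contact force between lock and tub below 0.05 N and contact force between lock and tape below 0.05 N and distance of each of scissors, tub, tape from where it was at the start of the episode below 0.015 m); the arm keeps its last pose, push and grip.
It fails at once if the scissors, tub or tape pushed away by more than 20 mm (distance of any of scissors, tub, tape from where it was at the start of the episode above 0.02 m).
It also fails if it takes over 42 s, if anything falls off the work surface, if the arm or the gripper's body presses on something with over 40 N, if the wrist force passes 120 N, or if a joint passes its speed limit or range.

## Working session

There is one attempt and no reset: what is moved stays moved. The work goes in short steps, Python scripts to look and compute and a tool call to move; the robot and the scene stay as the last step left them, time stands still between calls to the robot, and variables do not carry over. Pictures are saved under pics/ and viewed, at most 10 in all, crops included, and the job is handed in when it is done.

Besides the shell and the picture viewer there is one more tool, called after "Request:" by a JSON object that holds its "fn" and its "kwargs". step_arm: Moves the arm, as the interface text tells. Shifts and turns lie within -1 to 1; 1 stands for 25 mm of shift or 0.12 rad of turn. Its arguments: {"type":"object","properties":{"delta_pos":{"type":"array"},"turn":{"type":"array"},"grip":{"type":"number"},"newtons":{"type":"number"}},"required":["delta_pos","turn"]}

```bash
mkdir -p pics; cat > h.py <<'E'
from bench import *
import numpy as np, cv2
def snap(n,f=None):
    c=camera(n)
    if f: cv2.imwrite('pics/'+f,c['image'][:,:,::-1])
    return c
def pts(c):
    "world xyz for each pixel from depth"
    z=c['z_map'];K=c['mtx'];v,u=np.mgrid[:z.shape[0],:z.shape[1]]
    p=np.stack([(u-K[0,2])/K[0,0]*z,-(v-K[1,2])/K[1,1]*z,-z,np.ones_like(z)],-1)
    return (p@np.linalg.inv(c['view']).T)[...,:3]
def ray(c,u,v,h):
    "pixel onto plane z=h"
    K=c['mtx'];T=np.linalg.inv(c['view'])
    d=T[:3,:3]@np.array([(u-K[0,2])/K[0,0],-(v-K[1,2])/K[1,1],-1]);o=T[:3,3]
    return o+d*(h-o[2])/d[2]
E
python3 - <<'E'
from h import *
a=snap('scene','s0.png');b=snap('top','t0.png')
for c in(a,b):
    print(np.linalg.inv(c['view'])[:3,3],c['mtx'][0,0])
    p=pts(c);np.set_printoptions(precision=3,suppress=True)
s=read_state();print(s)
E
```

```text
[ 1.19585796 -0.57152433  0.78760304] 436.2209988365427
[0.397 0.05  1.132] 348.6224137870274
{'time': 0.1, 'joint_positions': array([-1.302,  0.333, -0.065,  1.461,  0.022,  1.35 , -0.089]), 'joint_vel': array([-0.001, -0.003,  0.   , -0.003, -0.002,  0.   , -0.   ]), 'joint_torque': array([  0.002, -62.456,   0.025, -39.071,  -0.061,   0.037,   0.   ]), 'ee_pos': array([0.18 , 0.598, 0.222]), 'eef_rot': array([ 0.145,  0.989, -0.001, -0.   ]), 'ft_force': array([ 0.808,  0.546, -0.623]), 'torque': array([-0.042, -0.014, -0.014]), 'grip_force': 0.0, 'width': 0.08703131488222873}
```

```bash
python3 -c "
import cv2,numpy as np
a=cv2.imread('pics/s0.png');b=cv2.imread('pics/t0.png')
cv2.imwrite('pics/both.png',cv2.resize(b,(800,600)))"; ls
```

```text
h.py
pics
```

View pics/t0.png

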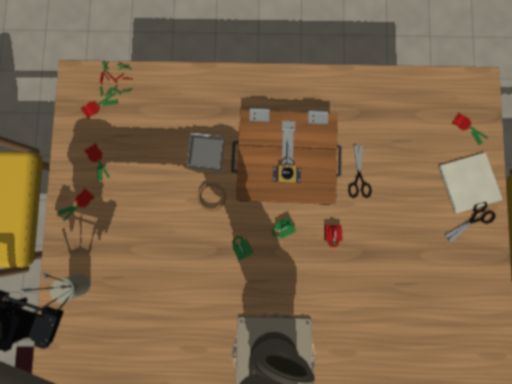

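View pics/s0.png

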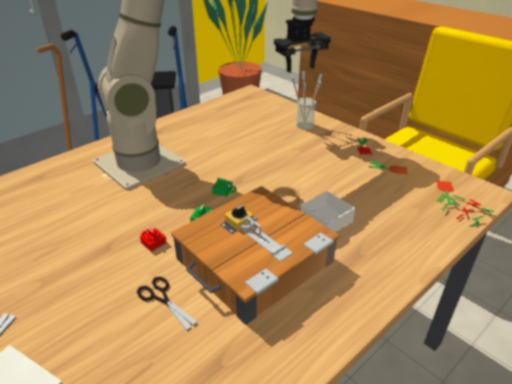

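The top view shows the brass lock at (288,173) on the chest. Candidates are the brass lock (288,173), green look-alikes at (284,228) and (243,248), and a red one at (333,235). I choose the brass one, since it's in the cradle on the chest. The scene view shows it at (238,217).

```bash
python3 - <<'E'
from h import *
np.set_printoptions(precision=4,suppress=True)
c=snap('top');s=snap('scene')
p=pts(c);im=c['image']
cv2.imwrite('pics/crop.png',np.hstack([cv2.resize(im[150:200,262:316,::-1],None,fx=7,fy=7,interpolation=cv2.INTER_CUBIC),cv2.resize(s['image'][195:245,212:266,::-1],None,fx=7,fy=7,interpolation=cv2.INTER_CUBIC)]))
# chest top: height mask
z=p[...,2];m=((abs(z-.09)<.006)).astype(np.uint8);m[:,:220]=0;m[:,350:]=0;m[:90]=0;m[215:]=0
q=p[m>0][:,:2].astype(np.float32);print('chest',cv2.minAreaRect(q),len(q),np.median(z[m>0]))
k=cv2.findContours(m,cv2.RETR_EXTERNAL,cv2.CHAIN_APPROX_NONE)[0];k=max(k,key=cv2.contourArea)
r=cv2.minAreaRect(k);print(r);bx=cv2.boxPoints(r);print([ray(c,u,v,.09) for u,v in bx])
for n,cc in(('top',c),('scene',s)):
    P=pts(cc);h=cv2.cvtColor(cc['image'],cv2.COLOR_RGB2HSV)
    m=(h[...,0]>18)&(h[...,0]<32)&(h[...,1]>120)&(h[...,2]>100)&(P[...,2]>.095)&(P[...,2]<.15)&(abs(P[...,0]-.6)<.2)&(abs(P[...,1])<.15)
    v,u=np.nonzero(m);print(n,len(u),u.min(),u.max(),v.min(),v.max(),P[m].mean(0),P[m].min(0),P[m].max(0))
E
```

```text
chest ((0.6128184199333191, -0.031088218092918396), (0.3006591498851776, 0.2865835130214691), 88.55255126953125) 8551 0.09039110182140542
((287.1253967285156, 155.86500549316406), (99.5204086303711, 92.76581573486328), 2.2906100749969482)
[array([0.4724, 0.122 , 0.09  ]), array([0.7591, 0.1181, 0.09  ]), array([ 0.7518, -0.1882,  0.09  ]), array([ 0.4661, -0.1755,  0.09  ])]
top 148 278 296 165 182 [ 0.5494 -0.0273  0.1152] [ 0.5274 -0.0577  0.0954] [ 0.5773 -0.0029  0.1215]
scene 226 225 252 210 229 [ 0.5613 -0.0425  0.1109] [ 0.5293 -0.0564  0.0951] [ 0.5807 -0.0033  0.1225]
```

View pics/crop.png

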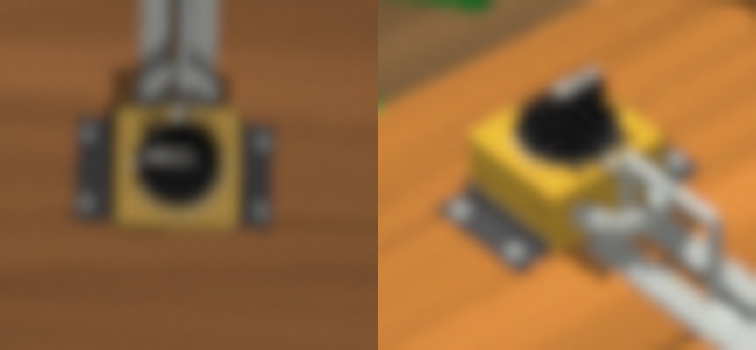

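The crop shows the brass body with dark cheeks on both sides and the dial at about crop (178,163). The white line runs left from there to (145,155), so the pointer is near +y, 3 clicks anticlockwise. One refinement of centre and yaw, then I move.

```bash
python3 - <<'E'
from h import *
np.set_printoptions(precision=4,suppress=True)
c=snap('top');P=pts(c);h=cv2.cvtColor(c['image'],cv2.COLOR_RGB2HSV)
roi=np.zeros(h.shape[:2],bool);roi[160:187,272:304]=1
m=(h[...,0]>18)&(h[...,0]<32)&(h[...,1]>110)&(h[...,2]>90)&roi&(P[...,2]>.1)
v,u=np.nonzero(m);W=np.array([ray(c,a,b,.116)[:2] for a,b in zip(u,v)],np.float32)
print('body',cv2.minAreaRect(W))
k=(h[...,2]<70)&(P[...,2]>.112)&roi
for n,mm,z in(('dark',k,.122),('white',(h[...,1]<70)&(h[...,2]>75)&(P[...,2]>.118)&roi,.136)):
    v,u=np.nonzero(mm);W=np.array([ray(c,a,b,z)[:2] for a,b in zip(u,v)]);print(n,len(u),W.mean(0),W.min(0),W.max(0),P[mm].mean(0)); 
print(W[W[:,1].argsort()].T)
# chest yaw from left/right and front edges (wood top height)
M=abs(P[...,2]-.09)<.006
for rng,ax in((range(140,200),'L'),(range(140,200),'R')):
    pts_=[]
    for r in rng:
        q=np.nonzero(M[r,225:350])[0]+225
        pts_.append(ray(c,(q.min()-.5) if ax=='L' else q.max()+.5,r,.09)[:2])
    a=np.array(pts_);f=np.polyfit(a[:,0],a[:,1],1);print(ax,f,np.polyval(f,.556))
e=[]
for cc in list(range(245,275))+list(range(300,330)):
    q=np.nonzero(M[100:212,cc])[0]+100;e.append(ray(c,cc,q.max()+.5,.09)[:2])
e=np.array(e);f=np.polyfit(e[:,1],e[:,0],1);print('F',f,np.polyval(f,-.03))
E
```

```text
body ((0.5522614121437073, -0.02904444746673107), (0.05056743696331978, 0.052921440452337265), 1.05107843875885)
dark 92 [ 0.553  -0.0298] [ 0.5379 -0.0434] [ 0.5677 -0.0141] [ 0.5505 -0.0287  0.138 ]
white 17 [ 0.5699 -0.0279] [ 0.5309 -0.0623] [ 0.5887 -0.016 ] [ 0.5634 -0.0219  0.1873]
[[ 0.5309  0.5799  0.5828  0.5858  0.5887  0.5681  0.5711  0.574   0.5799
   0.5828  0.5857  0.5887  0.5535  0.5534  0.5534  0.5563  0.5533]
 [-0.0623 -0.0302 -0.0302 -0.0301 -0.0301 -0.0274 -0.0274 -0.0274 -0.0273
  -0.0273 -0.0273 -0.0272 -0.0247 -0.0218 -0.0189 -0.0189 -0.016 ]]
L [-0.0279  0.136 ] 0.12045479037776691
R [-0.0252 -0.1649] -0.17896556604873473
F [0.0238 0.4703] 0.4695463288239249
```

Request:
{"fn": "step_arm", "kwargs": {"delta_pos": [[1,-1,0],[1,-1,0],[1,-1,0],[1,-1,0],[1,-1,0],[1,-1,0],[1,-1,0],[1,-1,0],[1,-1,0],[1,-1,0],[1,-1,0],[1,-1,0]], "turn": [-1,-1,-1,-1,-1,-1,-1,-1,-1,-1,-0.6,0], "grip": 0.72, "newtons": 30}}

```text
time: 1.45
ee_pos: [0.4806, 0.2975, 0.2226]
eef_rot: [0.706, 0.709, 0.0, 0.0]
ft_force: [0.2, 0.8, 0.2]
width: 0.0243
grip_force: 0.0
```

Lock centre is about (0.5525, -0.0293), chest yaw about -1.5°, with body and edges agreeing. The pointer is 3 clicks anticlockwise.

Request:
{"fn": "step_arm", "kwargs": {"delta_pos": [[0.24,-1,0],[0.24,-1,0],[0.24,-1,0],[0.24,-1,0],[0.24,-1,0],[0.24,-1,0],[0.24,-1,0],[0.24,-1,0],[0.24,-1,0],[0.24,-1,0],[0.24,-1,0],[0.24,-1,0]], "turn": [-0.25,0,0,0,0,0,0,0,0,0,0,0]}}

```text
time: 2.65
ee_pos: [0.5514, -0.0022, 0.2226]
eef_rot: [0.715, 0.699, 0.0, -0.0]
ft_force: [0.4, 0.3, -0.5]
width: 0.0244
grip_force: 0.0
```

Request:
{"fn": "step_arm", "kwargs": {"delta_pos": [[0,-0.5,0],[0,-0.55,-0.7],[0,0,-0.7],[0,0,-0.7],[0,0,-0.4],[0,0,0],[0,0,0]], "turn": [0,0,0,0,0,0,0]}}

```text
time: 3.35
ee_pos: [0.5519, -0.0273, 0.1606]
eef_rot: [0.715, 0.699, 0.0, 0.0]
ft_force: [0.1, -0.3, 0.4]
width: 0.0239
grip_force: 0.0
```

```bash
python3 - <<'E'
from h import *
c=snap('scene');print(read_state()['ee_pos'],read_state()['eef_rot'])
cv2.imwrite('pics/a1.png',cv2.resize(c['image'][150:260,180:300,::-1],None,fx=5,fy=5,interpolation=cv2.INTER_CUBIC))
E
```

```text
[ 0.55216763 -0.02737401  0.16094281] [7.15095392e-01 6.99026626e-01 5.14293831e-04 3.02615165e-04]
```

View pics/a1.png

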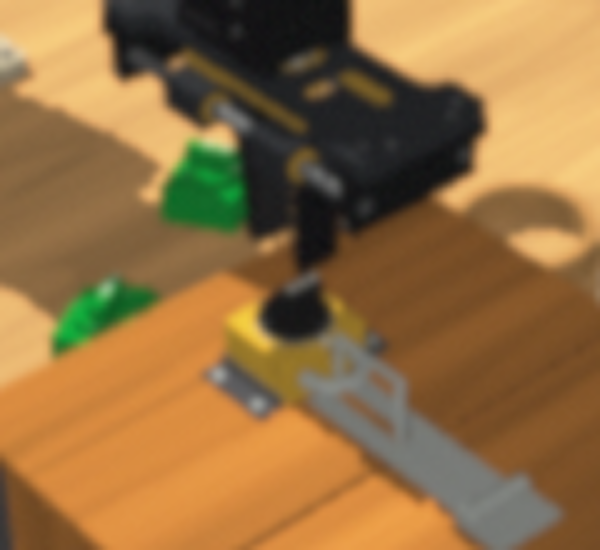

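The image shows the fingers straddling the black bar, which is at crop (300,290), with the staple at (385,380) clear of them. I'll descend and grip.

Request:
{"fn": "step_arm", "kwargs": {"delta_pos": [[0,-0.08,-0.4],[0,0,-0.4],[0,0,-0.4],[0,0,-0.16],[0,0,0]], "turn": [0,0,0,0,0]}}

```text
time: 3.9
ee_pos: [0.5513, -0.0296, 0.1251]
eef_rot: [0.715, 0.699, -0.001, -0.0]
ft_force: [-0.0, -0.4, 0.7]
width: 0.025
grip_force: 0.0
```

Request:
{"fn": "step_arm", "kwargs": {"delta_pos": [[0,0,0],[0,0,0],[0,0,0],[0,0,0]], "turn": [0,0,0,0], "grip": 1, "newtons": 25}}

```text
time: 4.3
ee_pos: [0.5521, -0.0297, 0.1264]
eef_rot: [0.715, 0.699, 0.0, 0.0]
ft_force: [1.3, 0.2, 0.9]
width: 0.0092
grip_force: 25.0
```

Request:
{"fn": "step_arm", "kwargs": {"delta_pos": [[0,0,0],[0,0,0],[0,0,0],[0,0,0],[0,0,0],[0,0,0],[0,0,0],[0,0,0],[0,0,0],[0,0,0],[0,0,0],[0,0,0]], "turn": [-0.8,-0.8,-0.8,-0.8,-0.8,-0.8,-0.8,-0.8,-0.8,-0.8,-0.8,-0.8]}}

```text
time: 5.5
ee_pos: [0.5509, -0.0286, 0.1264]
eef_rot: [0.981, 0.195, -0.001, -0.001]
ft_force: [-6.8, 3.6, 8.4]
width: 0.0098
grip_force: 25.0
```

Request:
{"fn": "step_arm", "kwargs": {"delta_pos": [[0,0,0],[0,0,0],[0,0,0],[0,0,0],[0,0,0],[0,0,0],[0,0,0],[0,0,0]], "turn": [-0.8,-0.8,-0.8,-0.8,-0.3,0,0,0]}}

```text
time: 6.3
ee_pos: [0.5507, -0.0278, 0.1264]
eef_rot: [1.0, -0.011, -0.001, -0.001]
ft_force: [-8.2, 6.7, 9.5]
width: 0.0097
grip_force: 25.0
```

Request:
{"fn": "step_arm", "kwargs": {"delta_pos": [[0,0,0],[0,0,0],[0,0,0.6],[0,0,0.8],[0,0,0.8],[-0.8,0,0.8],[-1,0,0],[-1,0,0],[-1,0,0]], "turn": [0,0,0,0,0,0,0,0,0], "grip": 0.05}}

```text
time: 7.2
ee_pos: [0.4563, -0.0303, 0.202]
eef_rot: [1.0, -0.013, 0.001, 0.0]
ft_force: [-0.5, -0.4, 0.7]
width: 0.074
grip_force: 0.0
```

```bash
python3 - <<'E'
from h import *
c=snap('scene');b=snap('top');s=read_state();print(s['ee_pos'],s['width'])
f=lambda i:cv2.resize(i[:,:,::-1],None,fx=7,fy=7,interpolation=cv2.INTER_CUBIC)
cv2.imwrite('pics/a2.png',np.hstack([f(b['image'][150:200,262:316]),f(c['image'][195:245,212:266])]))
E
```

```text
[ 0.45509524 -0.0301749   0.20202661] 0.07908848628273178
```

View pics/a2.png

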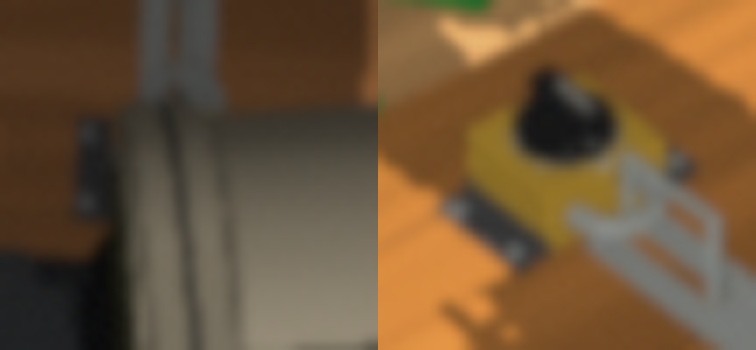

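In the scene crop the line runs from about (555,78) to (592,105), towards the shackle. I'll check it against the projected 0° and ±30° lines.

```bash
python3 - <<'E'
from h import *
c=snap('scene');K=c['mtx']
def pj(p):
    q=c['view']@np.append(p,1);return np.array([K[0,2]+K[0,0]*q[0]/-q[2],K[1,2]+K[1,1]*q[1]/q[2]])
o=np.array([.5525,-.0293,.136])
for d in(-30,0,30):
    a=np.radians(d-1.5);t=o+.016*np.array([np.cos(a),np.sin(a),0])
    for p in(o,t): print(d,(pj(p)-[212,195]+.5)*7+[378,0])
i=c['image'][200:216,232:247].astype(int);m=(i.min(2)>95);v,u=np.nonzero(m)
for a,b in zip(u,v):print((a+232-212+.5)*7+378,(b+200-195+.5)*7,i[b,a])
E
```

```text
-30 [561.30864935  87.07581884]
-30 [569.1595295  114.99550234]
0 [561.30864935  87.07581884]
0 [590.93649787 108.33225068]
30 [561.30864935  87.07581884]
30 [604.57099764  96.00170922]
```

The tip matches 0° (predicted 591,108). Next I grip the body.

Request:
{"fn": "step_arm", "kwargs": {"delta_pos": [[1,0.04,0],[1,0,0],[1,0,0],[0.9,0,-0.3],[0,0,-0.8],[0,0,-0.8],[0,0,-0.8],[0,0,-0.8],[0,0,-0.4],[0,0,-0.1],[0,0,0]], "turn": [0,0,0,0,0,0,0,0,0,0,0]}}

```text
time: 8.45
ee_pos: [0.5548, -0.0289, 0.1015]
eef_rot: [1.0, -0.012, 0.0, 0.0]
ft_force: [0.9, -0.0, 0.3]
width: 0.0825
grip_force: 0.0
```

Request:
{"fn": "step_arm", "kwargs": {"delta_pos": [[0,0,0],[0,0,0],[0,0,0],[0,0,0],[0,0,0],[0,0,0]], "turn": [0,0,0,0,0,0], "grip": 1, "newtons": 35}}

```text
time: 9.05
ee_pos: [0.5543, -0.0282, 0.1013]
eef_rot: [1.0, -0.012, -0.0, -0.0]
ft_force: [-1.3, 0.9, 3.3]
width: 0.0523
grip_force: 34.5
```

Request:
{"fn": "step_arm", "kwargs": {"delta_pos": [[-0.2,0.005,0],[-0.2,0.005,0],[-0.2,0.005,0],[-0.2,0.005,0],[-0.14,0.004,0],[0,0,0],[0,0,0]], "turn": [0,0,0,0,0,0,0]}}

```text
time: 9.75
ee_pos: [0.5308, -0.0276, 0.1013]
eef_rot: [1.0, -0.012, 0.0, -0.0]
ft_force: [2.3, 3.3, 2.4]
width: 0.052
grip_force: 34.4
```

Request:
{"fn": "step_arm", "kwargs": {"delta_pos": [[-0.1,0,0],[-0.06,0,0],[0,0,0],[0,0,0]], "turn": [0,0,0,0]}}

```text
time: 10.15
ee_pos: [0.5301, -0.0276, 0.1022]
eef_rot: [1.0, -0.012, 0.004, 0.0]
ft_force: [16.9, 3.7, -6.3]
width: 0.0519
grip_force: 34.4
```

```bash
python3 - <<'E'
from h import *
c=snap('scene')
cv2.imwrite('pics/a3.png',cv2.resize(c['image'][170:260,190:300,::-1],None,fx=6,fy=6,interpolation=cv2.INTER_CUBIC))
E
```

```text
(no output)
```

View pics/a3.png

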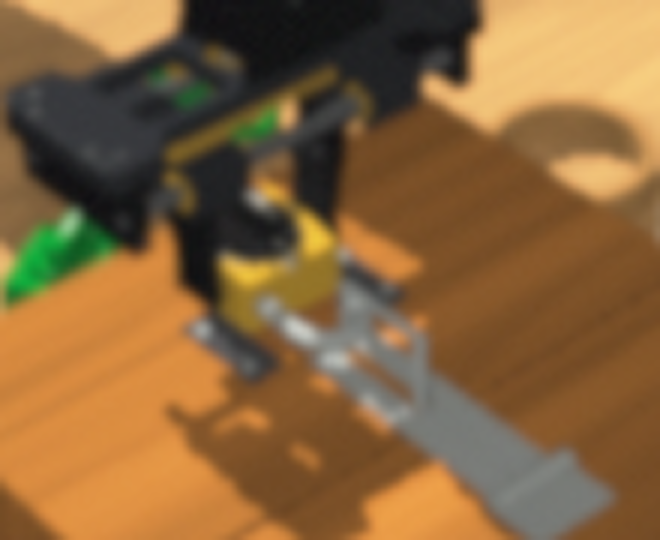

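The lock has hit its open end stop: the long bright shackle leg shows at crop (310,330). Now forward 24 to 25 mm, up 10 mm, then sideways.

Request:
{"fn": "step_arm", "kwargs": {"delta_pos": [[0.25,-0.007,0],[0.25,-0.007,0],[0.25,-0.007,0],[0.25,-0.005,0],[0.1,0,0],[0,0,0],[0,0,0]], "turn": [0,0,0,0,0,0,0]}}

```text
time: 10.9
ee_pos: [0.5526, -0.0282, 0.1012]
eef_rot: [1.0, -0.012, -0.002, -0.001]
ft_force: [-9.0, 5.3, 13.6]
width: 0.052
grip_force: 34.5
```

Request:
{"fn": "step_arm", "kwargs": {"delta_pos": [[0,0,0.2],[0,0,0.2],[0,0,0],[0,0,0]], "turn": [0,0,0,0]}}

```text
time: 11.3
ee_pos: [0.5541, -0.0294, 0.111]
eef_rot: [1.0, -0.012, -0.0, 0.0]
ft_force: [0.5, 0.0, -2.9]
width: 0.0519
grip_force: 34.5
```

Request:
{"fn": "step_arm", "kwargs": {"delta_pos": [[-0.005,-0.2,0],[-0.005,-0.2,0],[-0.005,-0.2,0],[-0.005,-0.2,0],[0,0,0]], "turn": [0,0,0,0,0]}}

```text
time: 11.8
ee_pos: [0.5537, -0.0499, 0.1111]
eef_rot: [1.0, -0.013, 0.0, 0.0]
ft_force: [0.3, 0.0, -3.8]
width: 0.052
grip_force: 34.5
```

No contact so far. Carry on to 42 mm, then up.

Request:
{"fn": "step_arm", "kwargs": {"delta_pos": [[-0.005,-0.25,0],[-0.005,-0.25,0],[-0.005,-0.25,0],[-0.005,-0.2,0],[0,0,0],[0,0,0]], "turn": [0,0,0,0,0,0]}}

```text
time: 12.4
ee_pos: [0.5533, -0.0725, 0.1111]
eef_rot: [1.0, -0.012, -0.0, -0.0]
ft_force: [0.3, -0.3, -4.0]
width: 0.0521
grip_force: 34.5
```

Request:
{"fn": "step_arm", "kwargs": {"delta_pos": [[0,0,0.3],[0,0,0.4],[0,0,0.4],[0,0,0.4],[0,0,0.4],[0,0,0.4],[0,0,0.4],[0,0,0.4],[0,0,0.4],[0,0,0.4],[0,0,0.3],[0,0,0]], "turn": [0,0,0,0,0,0,0,0,0,0,0,0]}}

```text
time: 13.6
ee_pos: [0.5538, -0.0725, 0.2172]
eef_rot: [1.0, -0.012, 0.001, -0.0]
ft_force: [0.3, -0.8, -2.2]
width: 0.052
grip_force: 34.5
```

Request:
{"fn": "step_arm", "kwargs": {"delta_pos": [[0,0,0.2],[0,0,0.1],[0,0,0],[0,0,0],[0,0,0],[0,0,0]], "turn": [0,0,0,0,0,0]}}

```text
time: 14.2
ee_pos: [0.5532, -0.0724, 0.2234]
eef_rot: [1.0, -0.012, -0.0, 0.0]
ft_force: [0.1, -0.7, -3.6]
width: 0.0521
grip_force: 34.5
```

```bash
python3 - <<'E'
from h import *
c=snap('scene')
cv2.imwrite('pics/a4.png',cv2.resize(c['image'][110:310,130:360,::-1],None,fx=3,fy=3,interpolation=cv2.INTER_CUBIC))
E
```

```text
(no output)
```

View pics/a4.png

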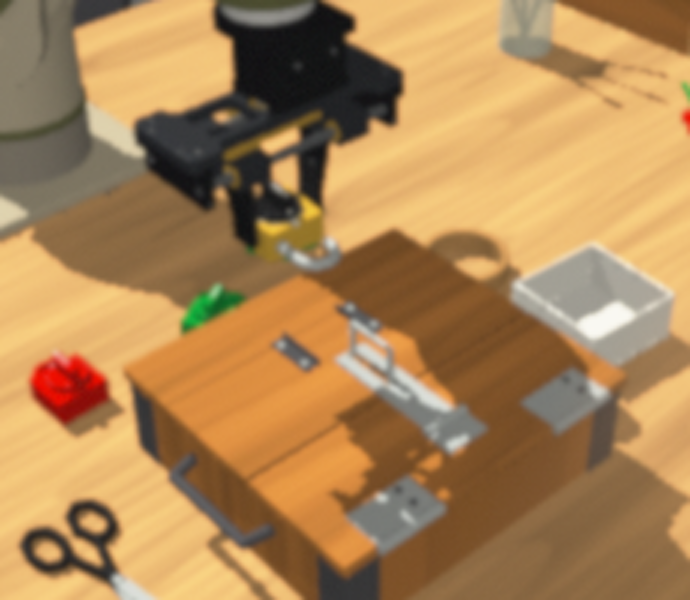

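The lock is held level with its bow out at (310,260), clear of everything, and its underside is about 120 mm above the chest. The scissors and tub haven't moved. Handing in.

```bash
python3 -c "
from bench import *
print(close_job())"
```

```text
the job is handed in; nothing more can be done
None
```

The job is handed in (the call gave no verdict): the padlock is dialled to its mark, pulled open, slipped off the staple, and held dial up about 120 mm above the chest after 14 s on the robot's clock.

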